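# Put the spare spice jar back into the packed rack

## Robot

A 6-joint arm with a two-finger parallel gripper is mounted at the origin on a cart in front of the work surface, level with it; the furniture and walls round the work are solid. World frame = base frame: x ahead of the robot, y to its left, z up, the work surface at z = 0. Lengths are in m, angles in rad, forces in N, time in s.
With the tool pointing down it reaches from about 0.3 to 0.75 m from the base axis. Payload 8.5 kg.
Tool frame: the origin (TCP) lies on the centre line of the jaws, within the pads' length; the fingertips stand 8 mm ahead of it and the grasp point (between the pads) lies 11 mm behind it; z points along the fingers, y is the line along which they close (so a half turn about z gives the same grasp; the last joint's range is limited). The gripper opens to 88 mm and grips with 3 to 60 N. Pads are 18 mm wide; open, the fingers measure 123 mm over their backs; the gripper's body (75 mm by 187 mm) begins 45 mm behind the grasp point.
Start: joints at [0.925, 0.381, 1.297, -0, 1.464, -0.215], TCP at [0.23, 0.5, 0.247] pointing down, gripper open.
Joint ranges: [-3.11, 3.11], [-0.89, 2.33], [0.22, 2.48], [-1.42, 4.56], [0.17, 2.85], [-2.88, 2.88]. Speed limits (rad/s): [2.39, 2.39, 3.14, 3.14, 3.14, 3.14].

## Interface

Orientations are given as a rotation vector (axis times angle).
In Python, from cell import move_ptp, move_l, movej, set_gripper, wait, solve_ik, observe, camera, calibration, IKError, job_done gives the robot as it stands. Calls block until the motion is done:
- move_ptp(position, orientation): joint-space move of the TCP to a pose.
- move_l(position, orientation=None, feed=0.15, stop_force=None): straight line of the TCP; orientation=None keeps the orientation; feed is the mean speed in m/s. With stop_force (N) it stops when the force on the tool has changed by that much, and returns True; else False.
- movej(angles): joint-space move.
- set_gripper(opening, grip_force=None): opening from 0.0 (shut) to 1.0 (fully open); grip_force is the grip in N (None keeps the last); returns when the fingers have stopped.
- wait(seconds).
- solve_ik(position, orientation): joint angles nearest the present ones, or None.
- observe(): the state.
- camera(name): name is "scene" or "side" or "wrist"; returns the picture (384x512x3 uint8, red, green, blue); there is no depth.
- calibration(name): a dict with "fx", "fy", "cx", "cy" (pixels), "R" (3x3) and "t" (3): a world point X has camera coordinates R X + t; the wrist camera has in their place "T_tool_cam" (4x4, takes a point from camera to tool coordinates, whose origin is the TCP and whose axes are the flange's). Camera axes: x right, y down, z forward; pixel columns grow to the right and rows downward; lengths in m; the calibration is good to about 2 mm. A picture is of the moment at which its call begins: read the wrist's pose just before it. calibration takes no time and is no camera call.
A pose or a line that the arm cannot do raises IKError and nothing moves.
- job_done(): hands the job in; it is judged then, once.
The state is a dict: "time": time; "joint_positions": joint angles; "dq": joint speeds; "effort": joint torques, N m; "position": TCP position; "orientation": TCP orientation; "force": force on the tool from outside, world axes, zero at the start; "torque": the same for the moment, N m; "grip_width": opening from 0.0 (shut) to 1.0 (fully open); "gripper_force": force on a finger pad.
Only numpy, scipy, OpenCV 4.12 (cv2) and the standard library are available. Lean on these libraries where they do the work, as an engineer would, in place of code of your own. Each camera call takes 0.05 s, during which the arm holds its last target. There are 200 camera calls.

## Task

Put the spice jar that stands by itself on the worktop into the spice rack, directly beside the glass shaker on the side towards the sliding bookend. The row is packed tight there, so first slide the jars on that side along, with the bookend, to open a gap; at the end all five must stand fully down in the rack, leaning against its back board, and you have let go. Leave the drinking glass, the yoghurt tub and the food tin where they are.

Things in the scene. Friction and masses are not known exactly. Their poses are not given: they have to be found in the camera images.
- rack: the wooden spice rack, 290 mm long, 76 mm tall, fixed on the worktop, turned up to 0.25 rad. Origin on the worktop, 28 mm below the tray's origin; y along the row, x away from the robot, z up. Its closed end is at the robot's right; inside face of that end at y = -130 mm. The four containers in it stand side by side, 1 to 3 mm apart, feet on the tray's floor, axes at tray x = 0 to 2 mm
- tray: the rack's sloping inside, smooth lacquered wood. Origin on its floor. y: along the row to the left, towards the bookend; z: up along the leaning jars, 0.45 rad from vertical, tops away from the robot; x: across, front rail to back board. Back board: face at x = 22.5 mm, 8 mm thick, top edge at z = 48 mm. Steel front rail: axis at x = -30, z = 20, 7 mm thick. Above these the jars are free
- bookend (a joint): the upright steel bookend plate (46 mm wide, 115 mm high, 4 mm thick) that holds the row together. It slides stiffly along the tray, to the left (tray +y), and stays where it is left; takes about 3 N. Value in m: 0 to 0.004 at the start, 0.058 at its stop. Only when it has been pushed back does the row have room for a fifth container
- bookend_face (a point): point on the bookend's face that touches the last jar, 95 mm above the tray's floor; tray y = 54.5 mm + the joint's value
- spare_jar: the spare spice jar, alone and upright on the worktop to the robot's right: clear glass, dark label, orange-red cap. Body 42 mm in diameter, cap 45 mm in diameter from 85 to 106 mm above the foot; 0.08 to 0.15 kg. Origin: centre of its underside; z points up its axis
- shaker: the glass shaker with a grey domed top in the rack's row: 44 mm across, 90 mm tall, the only container there without a red cap. At the start in the first, second or third place from the closed (right) end. Origin: centre of its underside; z up its axis, y along the row towards the bookend
- jar_a: red-capped glass spice jar of the same shape and size as the spare jar: 45 mm across, 106 mm tall, 0.11 kg; slid by its cap, it tips in a loose grip if its foot drags. At the start it leans in the rack's row, anywhere but in the place next to the bookend. Origin: centre of its underside; z points up its axis
- jar_b: red-capped glass spice jar of the same shape and size as the spare jar: 45 mm across, 106 mm tall, 0.11 kg; slid by its cap, it tips in a loose grip if its foot drags. At the start it leans in the rack's row, anywhere but in the place next to the bookend. Origin: centre of its underside; z points up its axis
- jar_c: red-capped glass spice jar of the same shape and size as the spare jar: 45 mm across, 106 mm tall, 0.11 kg; slid by its cap, it tips in a loose grip if its foot drags. At the start it leans in the rack's row, in the last place, against the bookend. Origin: centre of its underside; z points up its axis
- glass: small drinking glass, 49 mm across, 62 mm tall, loose on the worktop; to be left alone. Origin: centre of its underside
- tin: round food tin, 75 mm across, 58 mm tall, loose on the worktop; to be left alone. Origin: centre of its underside
- tub: yoghurt tub, 72 mm across, 71 mm tall, loose on the worktop; to be left alone. Origin: centre of its underside
Mind the look-alikes: they are no part of the job. What is shaped like the jar_a but pink, purple or turquoise is not meant.

How it is judged:
By the outcome, as a careful person would: the job done as asked, in the order asked, and still so for the second after the job is handed in, with the robot touching nothing.
It also fails if it takes over 51 s, if anything falls off the work surface, if the arm or the gripper's body presses on something with over 40 N, if the wrist force passes 120 N, or if a joint passes its speed limit or range.

## Working session

There is one attempt and no reset: what is moved stays moved. The work goes in short steps, each a Python script; the robot and the scene stay as the last script left them, time stands still between calls to the robot, and variables do not carry over. Pictures are saved under pics/ and viewed, at most 10 in all, crops included, and the job is handed in when it is done.

```bash
ls; mkdir -p pics
python3 - <<'E'
from cell import *
import cv2,numpy as np
a=camera("scene");b=camera("side")
cv2.imwrite("pics/scene0.png",a[:,:,::-1]);cv2.imwrite("pics/side0.png",b[:,:,::-1])
for n in("scene","side","wrist"):print(n,calibration(n))
o=observe();print(o)
E
```

```text
pics
scene {'fx': 498.80249250828035, 'fy': 498.80249250828035, 'cx': 256.79381711971814, 'cy': 193.20987470423316, 'R': array([[ 0.71613858, -0.69795452, -0.00223848],
       [-0.53393619, -0.54577586, -0.645787  ],
       [ 0.44950825,  0.46366819, -0.76351434]]), 't': array([-0.37830593,  0.30192022,  1.11511877])}
side {'fx': 487.35545175920464, 'fy': 487.35545175920464, 'cx': 259.94557736542856, 'cy': 188.4834802736983, 'R': array([[-0.99802804,  0.06245189,  0.0063082 ],
       [ 0.0344936 ,  0.62962965, -0.77612931],
       [-0.05244257, -0.77438122, -0.63054223]]), 't': array([0.4859985 , 0.0707593 , 1.42306204])}
wrist {'fx': 270.0937338743962, 'fy': 270.0937338743962, 'cx': 252.51764939547, 'cy': 193.28369465367098, 'T_tool_cam': array([[-3.85794627e-04, -9.57868833e-01, -2.87205763e-01,
         7.36252034e-02],
       [ 9.99999536e-01, -1.16176561e-04, -9.55804432e-04,
         4.41628711e-05],
       [ 8.82168698e-04, -2.87205998e-01,  9.57868434e-01,
        -1.36841489e-01],
       [ 0.00000000e+00,  0.00000000e+00,  0.00000000e+00,
         1.00000000e+00]])}
{'time': 0.1, 'joint_positions': array([ 9.24659620e-01,  3.81117032e-01,  1.29814070e+00,  1.65505508e-05,
        1.46356456e+00, -2.15304012e-01]), 'dq': array([-0.0015726 , -0.00166858, -0.00258763,  0.00181269, -0.00110732,
        0.00074319]), 'effort': array([ 4.28536063e-03, -4.38646674e+01, -2.24916601e+01,  7.15306727e-02,
        3.41193436e-02, -5.77125479e-05]), 'position': array([0.22955609, 0.49955492, 0.24622065]), 'orientation': array([-6.71418226e-01, -3.06846532e+00,  1.74400908e-03]), 'force': array([-0.72462589,  0.08037803,  0.61115173]), 'torque': array([ 0.0242711 , -0.03385318,  0.0194062 ]), 'gripper_force': 0.0, 'grip_width': 1.000803770807983}
```

View pics/scene0.png

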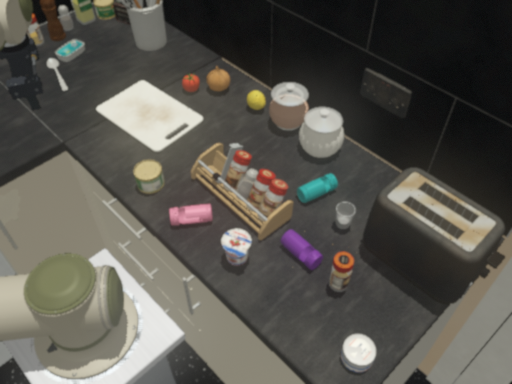

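View pics/side0.png

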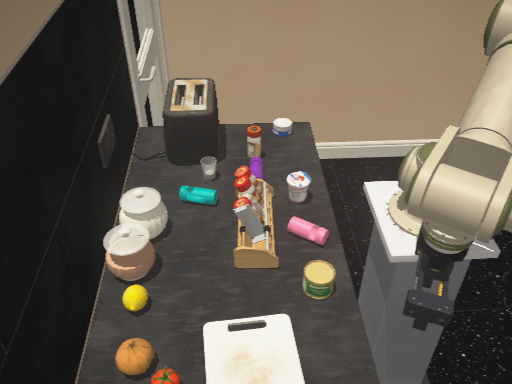

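Scene view: the rack is at about (240,190). From its closed (right) end the row runs red cap (277,190), red cap (264,178), grey shaker (248,180), red cap (240,160), with the bookend at (231,158). The upright orange-red-capped jar standing alone is at (341,270). The pink, purple and turquoise jars lie on their sides and are decoys. I'll confirm in an enlarged crop.

Run:
```python
import cv2
a=cv2.imread("pics/scene0.png")[135:300,185:365]
cv2.imwrite("pics/c1.png",cv2.resize(a,None,fx=3.6,fy=3.6,interpolation=cv2.INTER_CUBIC))
a=cv2.imread("pics/side0.png")[118:278,190:340]
cv2.imwrite("pics/c2.png",cv2.resize(a,None,fx=3.6,fy=3.6,interpolation=cv2.INTER_CUBIC))
```

```text
(no output)
```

View pics/c1.png

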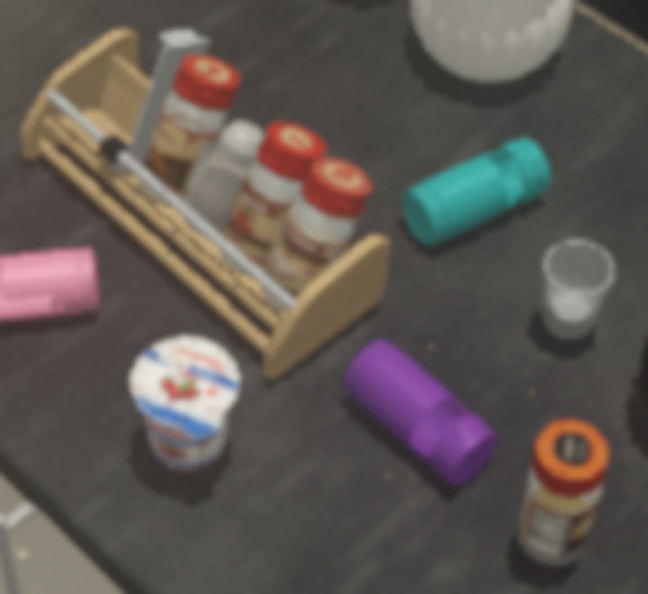

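View pics/c2.png

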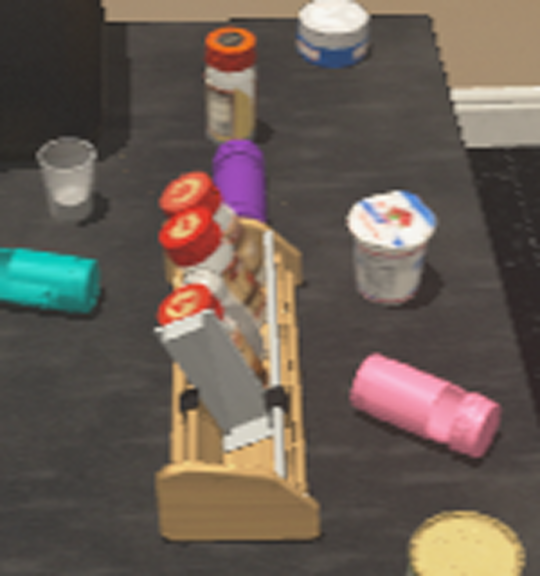

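Confirmed: the shaker (grey dome, c1 (240,135)) is third from the closed end, so only jar_c, c1 (210,70), has to slide. The spare is the upright orange-red cap at c1 (571,447). Next I'll fit the poses.

```bash
cat > h.py <<'E'
from cell import *
import numpy as np, cv2
from scipy.optimize import least_squares
from scipy.spatial.transform import Rotation as Ro
cal={n:calibration(n) for n in("scene","side")}
def proj(n,X):
    c=cal[n];p=c["R"]@np.asarray(X)+c["t"];return np.array([c["fx"]*p[0]/p[2]+c["cx"],c["fy"]*p[1]/p[2]+c["cy"]])
def s(u,v):return np.array([185+u/3.6,135+v/3.6])
def d(u,v):return np.array([190+u/3.6,118+v/3.6])
def tri(a,b):
    r=least_squares(lambda X:np.r_[proj("scene",X)-a,proj("side",X)-b],[.5,0,.1]);return r.x,np.sqrt(np.mean(r.fun**2))
def rackR(yaw):return Ro.from_euler("z",yaw)*Ro.from_euler("y",.45)
def tray(p,X):  # p: rack x,y,yaw
    return rackR(p[2]).apply(X)+np.array([p[0],p[1],.028])
E
python3 - <<'E'
from h import *
for k,a,b in [("c",s(210,70),d(191,305)),("j2",s(296,138),d(188,228)),("j1",s(339,177),d(189,190)),
 ("bookend top",s(184,38),d(188,335)),("spare",s(571,447),d(231,40)),("tub",s(186,372),d(393,213)),("glass",s(578,263),d(67,152)),("tin",np.array([148,169.]),np.array([319,271.])),
 ("toasterFL",np.array([413,172.]),np.array([212,79.]))]:
    X,e=tri(a,b);print(k,X.round(4),round(e,2))
caps=[(s(339,177),d(189,190)),(s(296,138),d(188,228)),(s(210,70),d(191,305))]
ys=[-.1063,-.060,.0325]
def f(p):
    r=[(p[3:6]-ys)*300]
    for (a,b),y in zip(caps,p[3:6]):
        X=tray(p,[.001,y,.106]);r+=[proj("scene",X)-a,proj("side",X)-b]
    return np.concatenate(r)
r=least_squares(f,[.55,0,0]+ys);print(r.x.round(4),r.fun.round(1))
p=r.x
for z in(.0845,.0945,.16):
  for y in(.0325,.0325+.05):
    pos=tray(p,[.001,y,z])
    for sg in(1,-1):
        R=rackR(p[2])*Ro.from_matrix(np.array([[0,sg,0],[sg,0,0],[0,0,-1]]).T)
        print(z,y,sg,pos.round(3),solve_ik(pos,R.as_rotvec()))
E
```

```text
c [0.5386 0.0642 0.1212] 0.86
j2 [ 0.5372 -0.026   0.1208] 0.65
j1 [ 0.5337 -0.0725  0.1212] 0.32
bookend top [0.5434 0.0991 0.1244] 1.33
spare [ 0.488  -0.3169  0.1044] 0.32
tub [ 0.3687 -0.0937  0.0755] 0.55
glass [ 0.6346 -0.2104  0.0623] 0.18
tin [0.3615 0.2524 0.0563] 0.25
toasterFL [ 0.6319 -0.3408  0.2885] 4.91
[ 0.4907  0.0348 -0.0348 -0.1059 -0.0596  0.0317] [ 0.1  0.1 -0.2 -0.2 -0.3 -0.5 -0.8 -1.1  0.3 -0.3 -1.2 -1.2 -0.  -1.1
 -0.9]
0.0845 0.0325 1 [0.529 0.066 0.104] [-0.08750722  0.68260184  1.26630136 -0.02296065  1.64212738 -0.04907405]
0.0845 0.0325 -1 [0.529 0.066 0.104] None
0.0845 0.0825 1 [0.531 0.116 0.104] [-0.00827136  0.69538695  1.23844578  0.0115966   1.65761594  0.0249253 ]
0.0845 0.0825 -1 [0.531 0.116 0.104] None
0.0945 0.0325 1 [0.534 0.066 0.113] [-0.0871444   0.67894924  1.24325118 -0.02285437  1.66883092 -0.04934779]
0.0945 0.0325 -1 [0.534 0.066 0.113] None
0.0945 0.0825 1 [0.536 0.116 0.113] [-0.00845193  0.69191576  1.21536706  0.01154854  1.68416603  0.02506361]
0.0945 0.0825 -1 [0.536 0.116 0.113] None
0.16 0.0325 1 [0.562 0.065 0.172] [-0.08488661  0.66721036  1.078293   -0.02261174  1.84553192 -0.05121181]
0.16 0.0325 -1 [0.562 0.065 0.172] None
0.16 0.0825 1 [0.564 0.115 0.172] [-0.00957666  0.68133623  1.04975722  0.01146253  1.86035629  0.02601724]
0.16 0.0825 -1 [0.564 0.115 0.172] None
```

```bash
cat >> h.py <<'E'
P=np.array([.4907,.0348,-.0348])
FLIP=Ro.from_matrix([[0,1,0],[1,0,0],[0,0,-1]])
def trot(p=P):return (rackR(p[2])*FLIP).as_rotvec()
cw=calibration("wrist")
def wshot(name):
    o=observe();im=camera("wrist");cv2.imwrite(f"pics/{name}.png",im[:,:,::-1])
    np.savez(f"pics/{name}.npz",p=o["position"],r=o["orientation"]);return o
def wproj(name,X):
    z=np.load(f"pics/{name}.npz");T=cw["T_tool_cam"]
    q=Ro.from_rotvec(z["r"]).inv().apply(np.atleast_2d(X)-z["p"])
    c=(q-T[:3,3])@T[:3,:3]
    return np.c_[cw["fx"]*c[:,0]/c[:,2]+cw["cx"],cw["fy"]*c[:,1]/c[:,2]+cw["cy"]]
E
python3 - <<'E'
from h import *
move_ptp(tray(P,[.001,.035,.20]),trot())
wait(.1);o=wshot("w1");print(o["time"],o["position"],tray(P,[.001,.035,.20]))
for y in(-.1059,-.0596,-.013,.0317):print(y,wproj("w1",tray(P,[.001,y,.106])))
im=cv2.imread("pics/w1.png");cv2.imwrite("pics/w1b.png",cv2.resize(im,(800,600),interpolation=cv2.INTER_CUBIC))
E
```

```text
2.225 [0.57954765 0.06772661 0.20791873] [0.57975809 0.06672073 0.20765445]
-0.1059 [[252.82407411 326.81571013]]
-0.0596 [[252.89263931 289.03534286]]
-0.013 [[252.96884405 247.04548522]]
0.0317 [[253.04982761 202.42242866]]
```

View pics/w1b.png

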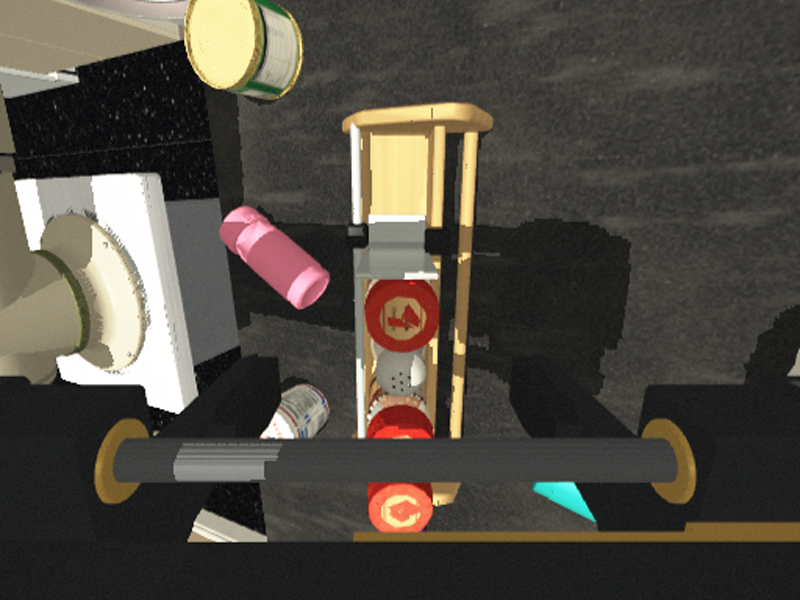

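Wrist view: jar_c's cap centre is at (402,314) in the enlarged picture, which is (257,201) raw against (253,202) predicted. That puts the rack about 3.5 mm further in x and 1 mm further in y. The shaker is at (402,372). I'll correct the fit, then grasp jar_c and slide it.

```bash
sed -i 's/^P=.*/P=np.array([.4942,.0358,-.0348])/' h.py
python3 - <<'E'
from h import *
Y=.0317;r=trot()
def st(t):
    o=observe();print(t,round(o["time"],2),"F",o["force"].round(1),"grip",round(o["grip_width"]*88,1),round(o["gripper_force"],1),"tray",(rackR(P[2]).inv().apply(o["position"]-[P[0],P[1],.028])*1e3).round(1))
set_gripper(.8)
print(move_l(tray(P,[.001,Y,.0845]),r,feed=.12,stop_force=12));st("down")
set_gripper(.3,grip_force=30);st("grip")
move_l(tray(P,[.001,Y,.086]),r,feed=.03);st("lift")
print(move_l(tray(P,[.001,Y+.052,.086]),r,feed=.04,stop_force=30));st("slid")
camera_im=camera("side");cv2.imwrite("pics/s2.png",cv2.resize(camera_im[118:278,190:340,::-1],None,fx=3.6,fy=3.6,interpolation=cv2.INTER_CUBIC))
E
```

```text
False
down 3.83 F [ 0.2 -0.1  0.2] grip 70.2 0.0 tray [ 1.2 31.7 85.2]
grip 4.35 F [ 1.2 -0.   1.7] grip 43.4 30.0 tray [ 1.1 31.7 84.6]
lift 4.6 F [ 0.6  0.2 -1. ] grip 43.1 30.0 tray [ 1.  31.7 86. ]
False
slid 6.05 F [ 0.7  0.6 -1.5] grip 43.2 30.0 tray [ 0.8 83.8 86. ]
```

View pics/s2.png

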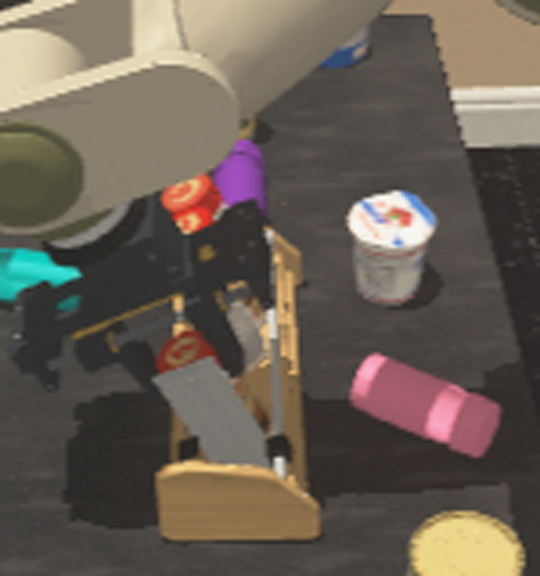

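jar_c and the bookend have moved along together. Next: set it down, release, and look at the spare from above.

```bash
cat >> h.py <<'E'
def st(t):
    o=observe();print(t,round(o["time"],2),"F",o["force"].round(1),"grip",round(o["grip_width"]*88,1),round(o["gripper_force"],1),"pos",o["position"].round(4),"tray",(rackR(P[2]).inv().apply(o["position"]-[P[0],P[1],.028])*1e3).round(1))
E
python3 - <<'E'
from h import *
Y=.0837;r=trot()
print(move_l(tray(P,[.001,Y,.0825]),r,feed=.03,stop_force=4));st("lowered")
set_gripper(.8)
move_l(tray(P,[.001,Y,.20]),r,feed=.2);st("up")
wait(.1);wshot("w2")
sp=np.array([.488,-.317,0])
def gp(u,v):
    c=cal["scene"];dr=c["R"].T@np.array([(u-c["cx"])/c["fx"],(v-c["cy"])/c["fy"],1]);o=-c["R"].T@c["t"];return (o-dr*o[2]/dr[2]).round(3)
print("toaster base",gp(365,255),gp(440,305),"white",gp(360,365))
for yaw in(0,.8,1.57,-.8,-1.57):
    R=(Ro.from_euler("z",yaw)*FLIP).as_rotvec()
    print(yaw,[solve_ik(sp+[0,0,z],R) is not None and solve_ik(sp+[0,0,z],R).round(2) for z in(.0845,.24)])
im=cv2.imread("pics/w2.png");cv2.imwrite("pics/w2b.png",cv2.resize(im,(800,600),interpolation=cv2.INTER_CUBIC))
for X in([.001,Y,.106],[.001,-.0145,.09]):print(wproj("w2",tray(P,X))*1.5625)
E
```

```text
True
lowered 6.31 F [0.2 0.4 5.9] grip 43.2 30.0 pos [0.5346 0.1182 0.1037] tray [ 0.9 83.8 84.5]
up 7.62 F [ 0.1 -0.4 -0.1] grip 70.5 0.0 pos [0.5844 0.1164 0.2066] tray [  0.9  83.7 198.8]
toaster base [ 0.598 -0.313  0.   ] [ 0.613 -0.519  0.   ] white [ 0.369 -0.477  0.   ]
0 [array([-0.78,  0.6 ,  1.44, -0.  ,  1.11, -0.78]), array([-0.78,  0.44,  1.22, -0.  ,  1.48, -0.78])]
0.8 [array([-0.78,  0.6 ,  1.44, -0.  ,  1.11, -1.58]), array([-0.78,  0.44,  1.22, -0.  ,  1.48, -1.58])]
1.57 [array([-0.78,  0.6 ,  1.44,  0.  ,  1.11, -2.35]), array([-0.78,  0.44,  1.22,  0.  ,  1.48, -2.35])]
-0.8 [array([-0.78,  0.6 ,  1.44,  0.  ,  1.11,  0.02]), array([-0.78,  0.44,  1.22,  0.  ,  1.48,  0.02])]
-1.57 [array([-0.78,  0.6 ,  1.44, -0.  ,  1.11,  0.79]), array([-0.78,  0.44,  1.22, -0.  ,  1.48,  0.79])]
[[393.82288724 310.34200667]]
[[394.10283723 441.53593459]]
```

View pics/w2b.png

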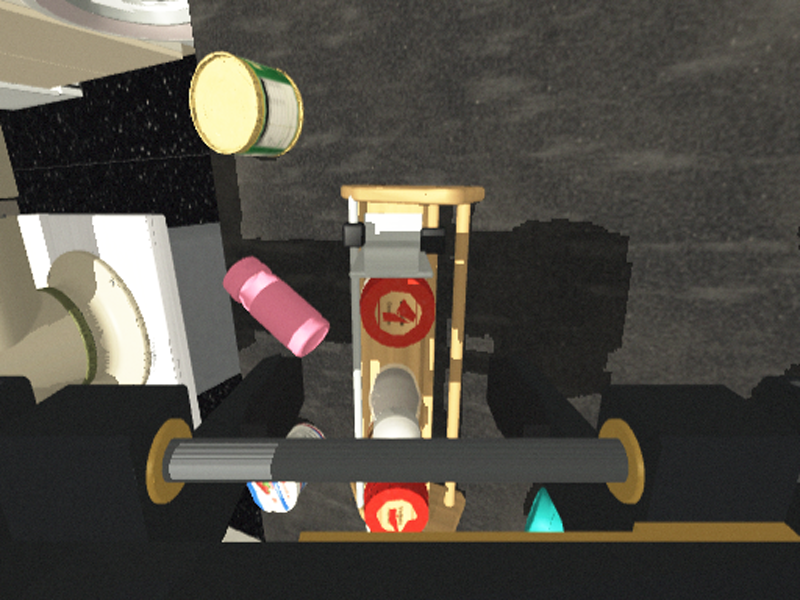

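Wrist view: jar_c's cap is at (398,311), upright against the bookend, and the gap to the shaker (dome at about (397,440), foot side at (395,375)) is open. Next I'll locate the spare from the wrist and grasp it, closing along world y so the gripper body clears the toaster.

Run:
```python
from h import *
R=(Ro.from_euler("z",-np.pi/2)*FLIP).as_rotvec()
# camera sits at tool +x (72 mm): world offset
print("tool x in world",Ro.from_rotvec(R).apply([1,0,0]).round(2))
sp=np.array([.489,-.317,0])
move_ptp(sp+[0,0,.24],R);wait(.15);wshot("w3");st("hover")
im=cv2.imread("pics/w3.png");h=cv2.cvtColor(im,cv2.COLOR_BGR2HSV)
m=(((h[...,0]<16)|(h[...,0]>172))&(h[...,1]>150)&(h[...,2]>100)).astype(np.uint8)
n,l,s_,c=cv2.connectedComponentsWithStats(m)
for i in range(1,n):
    if s_[i,4]>150:print(s_[i],c[i].round(1))
print("pred top",wproj("w3",sp+[0,0,.106]),"low",wproj("w3",sp+[0,0,.085]))
cv2.imwrite("pics/w3b.png",cv2.resize(im,(800,600),interpolation=cv2.INTER_CUBIC))
```

```text
tool x in world [ 1.  0. -0.]
hover 9.6 F [-0.1  0.4  0. ] grip 70.4 0.0 pos [ 0.4895 -0.3164  0.2398] tray [ -85.4 -352.1  194. ]
[  0 121  33  53 850] [ 16.8 150. ]
[233 163  42  44 629] [254.7 188.1]
pred top [[252.49750207 186.91263294]] low [[252.51213159 181.91383385]]
```

View pics/w3b.png

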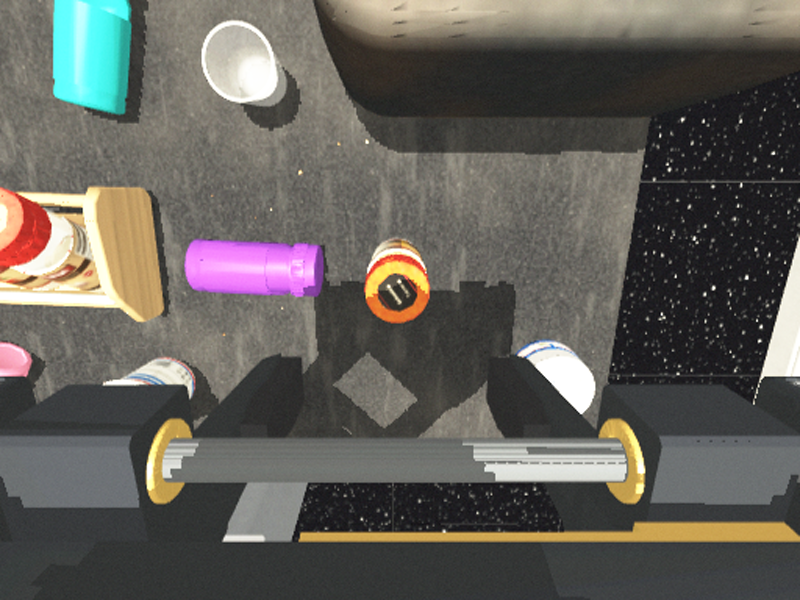

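Wrist view: the spare's cap centre is at (397,290), within 2 mm of the estimate, and the toaster and the glass at (240,60) are clear. Grasp it now.

Run:
```python
from h import *
R=(Ro.from_euler("z",-np.pi/2)*FLIP).as_rotvec()
sp=np.array([.490,-.3178,0])
print(move_l(sp+[0,0,.0845],R,feed=.12,stop_force=10));st("down")
set_gripper(.3,grip_force=30);st("grip")
move_l(sp+[0,0,.27],R,feed=.15);st("up")
r=trot()
for z in(.23,.1,.08):print(z,solve_ik(tray(P,[-.001,.033,z]),r))
move_ptp(tray(P,[-.001,.033,.23]),r);wait(.1);st("above")
for n in("scene","side"):
    im=camera(n);cv2.imwrite(f"pics/{n}4.png",im[:,:,::-1])
a=cv2.imread("pics/scene4.png")[90:290,150:350];b=cv2.imread("pics/side4.png")[100:300,170:370]
cv2.imwrite("pics/v4.png",cv2.resize(np.hstack([a,b]),None,fx=2,fy=2,interpolation=cv2.INTER_CUBIC))
```

```text
False
down 11.05 F [-0.7 -0.8 -0.8] grip 70.6 0.0 pos [ 0.4902 -0.318   0.0851] tray [ -17.3 -353.7   55.1]
grip 11.57 F [0.4 0.8 0.4] grip 43.2 30.0 pos [ 0.4901 -0.3178  0.0846] tray [ -17.3 -353.5   54.5]
up 12.96 F [-0.  -0.1 -0.8] grip 43.2 30.0 pos [ 0.4898 -0.3176  0.2692] tray [ -97.8 -353.4  220.6]
0.23 [-0.08016899  0.68294053  0.86010548 -0.02221054  2.04804289 -0.05106108]
0.1 [-0.08420284  0.67910745  1.22324559 -0.02163174  1.68873431 -0.04703718]
0.08 [-0.08488823  0.68618192  1.26956764 -0.02182471  1.63533644 -0.04651675]
above 14.54 F [-0.3  0.4 -1.4] grip 43.1 30.0 pos [0.5945 0.0641 0.2358] tray [ -1.   31.7 230.3]
```

Run:
```python
from h import *
r=trot()
move_l(tray(P,[-.001,.033,.20]),r,feed=.1)
print(move_l(tray(P,[-.001,.033,.10]),r,feed=.08,stop_force=6));st("mid")
print(move_l(tray(P,[-.001,.033,.081]),r,feed=.03,stop_force=5));st("low")
wshot("w5")
for n in("scene","side"):cv2.imwrite(f"pics/{n}5.png",camera(n)[:,:,::-1])
a=cv2.imread("pics/w5.png")[90:290,130:380];b=cv2.imread("pics/side5.png")[118:278,190:340]
cv2.imwrite("pics/v5.png",np.hstack([cv2.resize(a,(500,400)),cv2.resize(b,(300,400))]))
```

```text
False
mid 16.49 F [ 0.1  0.4 -0.3] grip 43.1 30.0 pos [0.5382 0.0672 0.1188] tray [ -0.9  33.  100.4]
True
low 17.02 F [ 0.4 -1.2  3.6] grip 42.9 30.0 pos [0.5308 0.0675 0.1043] tray [-1.2 32.9 84.1]
```

View pics/v5.png

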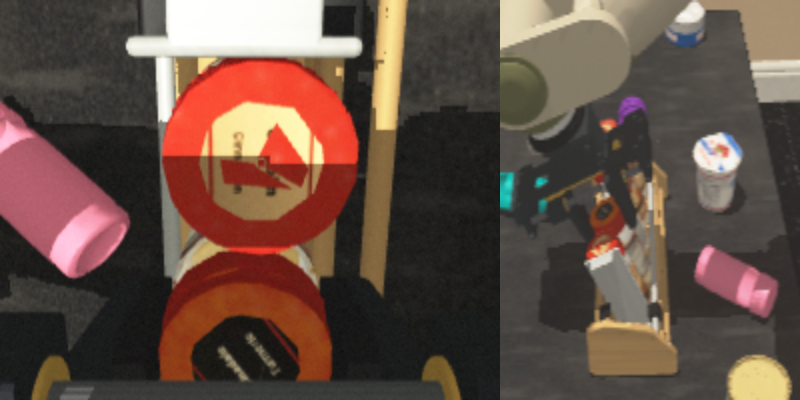

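The spare's cap (left panel, (245,340)) sits beside jar_c's cap at (260,155). The floor contact came at tray z = 84.1 mm, the expected height. Next I'll seat it against the back board, release and retreat.

Run:
```python
from h import *
r=trot()
print(move_l(tray(P,[.002,.033,.0838]),r,feed=.02,stop_force=4));st("seat")
set_gripper(.75)
move_l(tray(P,[.001,.033,.22]),r,feed=.15);wait(.2);wshot("w6");st("up")
move_ptp([.30,.40,.30],(Ro.from_euler("z",.4)*FLIP).as_rotvec());wait(.2);st("away")
for n in("scene","side"):cv2.imwrite(f"pics/{n}6.png",camera(n)[:,:,::-1])
a=cv2.imread("pics/scene6.png")[135:250,185:300];b=cv2.imread("pics/side6.png")[148:278,210:300];c=cv2.imread("pics/w6.png")[100:350,180:340]
f=lambda i:cv2.resize(i,(int(i.shape[1]*420/i.shape[0]),420),interpolation=cv2.INTER_CUBIC)
v=np.hstack([f(a)[:,:380],f(b)[:,:],f(c)]);print(v.shape);cv2.imwrite("pics/v6.png",v if v.shape[1]<=800 else cv2.resize(v,(800,int(420*800/v.shape[1]))))
```

```text
True
seat 17.38 F [-1.  -0.4  6.6] grip 43.2 30.0 pos [0.5319 0.0676 0.1038] tray [-0.1 33.  84.1]
up 19.2 F [ 0.6 -0.7 -0.9] grip 66.2 0.0 pos [0.5917 0.0654 0.2254] tray [  0.9  33.  219.7]
away 21.06 F [ 0.1  0.7 -0.5] grip 66.1 0.0 pos [0.3007 0.3998 0.2997] tray [-303.7  357.   155. ]
(420, 938, 3)
```

View pics/v6.png

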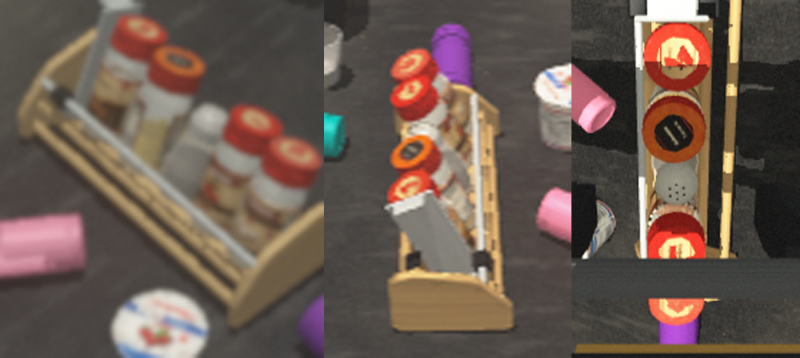

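All five stand in line, leaning in the rack: red, red, shaker, the orange-capped spare, then jar_c against the bookend. The arm is clear, so I'm handing in.

```bash
python3 -c "
from cell import *
print(job_done())"
```

```text
the job is handed in; nothing more can be done
None
```

The spare jar now stands in the rack directly beside the shaker on the bookend side; my last pictures show all five seated and leaning on the back board, nothing else was touched, and the job was handed in after about 21 s on the robot's clock.

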